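Move the spring-pin draught door to the other candle bay

TASK

The two freshly poured candles stand in the bay that has no draught door. Squeeze the door's two orange tabs together to draw in its sprung hinge pins, lift the door straight up off its bay, and hang it in the other bay: lower it gently between the two hinge cheeks until its bottom edge stands on the sill, then let go so that both pins spring fully out into their holes. Never force the door against either bay, and leave the candles and the bottle where they stand.

Things in the scene. Friction and masses are not known exactly. Their poses are not given: they have to be found in the camera images.
- door_grip (a point): Grip point of the loose door: centre between its two orange tabs, 138 mm above the door's bottom edge, 26 mm above its rail. The tabs are upright plates facing each other across y, 6 mm thick, 24 mm wide in x, from 113 to 157 mm above the bottom edge; outer faces 60 mm apart at rest, 34 mm when fully squeezed. z up, y along the door's width.
- pin_l (a joint): Squeeze of the +y tab, which carries an 8 mm round-nosed steel hinge pin lying along y, 100 mm above the door's bottom edge. 0 = fully out (11 mm beyond the door's end), 0.013 m = fully in (2 mm inside the end). Its spring pushes back with about 4 N at 0, 9 N at 0.013.
- pin_r (a joint): The same for the -y tab and pin. Fingertips that advance as they close drag the tabs, and so the door, down onto the sill while squeezing, and up off the sill while opening, unless the hand follows.
- door: The loose door, an upright panel standing in bay_a at the start, pins in the holes. Origin: middle of its bottom edge. 0.25 to 0.5 kg, 150 mm wide in y. Green top rail 16 mm thick in x, its top 112 mm above the bottom edge; blue sheet 6 mm thick; green bottom strip 12 mm thick. It cracks if it is pressed against a bay with over about 30 N.
- bay_a: Fixed bay that has the door at the start. White base 210 mm wide (y), 10 mm thick, from x = -50 to +150 mm. Origin on the work surface midway between the cheeks, in the door's plane; +x to the back of the bay, z up. Sill bar (28 mm wide, at x = 0, on which the door's bottom edge stands) 34 mm above the work surface. Hole centres 100 mm above the sill.
- bay_b: Fixed bay with no door, where it must go; base, origin, axes and hinge frame as bay_a, but the whole frame is clamped by hand at an unmeasured height: its sill top is anywhere from 20 to 50 mm above the work surface. A door let go above the sill jams: its sprung pins press on the cheeks. Rear stops behind the door's ends have their front at x = +11.5 mm; the front is open.
- bay_b_mark (a point): Point of bay_b's base at its origin, on the work surface. Hinge cheeks of both bays: upright aluminium plates 10 mm thick, 36 mm wide in x, inner faces 156 mm apart (3 mm clear at each end of the door), with a through-hole 14 mm wide (x), 12 mm high, at x = 0; they flare outwards above 122 mm over the sill and end at 138 mm; the rear stops lean back above 114 mm and end at 130 mm.
- jar_1_mid (a point): Candle in a glass jar, 80 mm across, 74 mm high, pink rose, on the base of bay_b behind the door's place, not to be moved; this point is its centre, 37 mm up.
- jar_2_mid (a point): The other candle, teal rose, same size.
- bottle_mid (a point): Amber fragrance bottle, 44 mm across, 110 mm high, standing on the table near the robot between the bays, not to be moved; this point is half-way up.
Mind the look-alikes: they are no part of the job. Of the things that look like the door, the larger one is meant.

How it is judged (in metres and radians):
On the way, in this order (a step that is already met when the one before it is completed fails the run):
1. the door is lifted clear of its bay with both pins squeezed in (z of door in the frame of bay_a above 0.1 m and value of joint each of pin_l, pin_r above 0.008 m), for 0.1 s.
2. the door stands in the other bay with both pins sprung out into its holes (horizontal distance between door and bay_b below 0.01 m and z of door in the frame of bay_b below 0.056 m and value of joint each of pin_l, pin_r below 0.002 m), for 0.2 s.
At the end, for the whole second after the job is handed in: The door stands upright (within 7 degrees) and at rest on the sill of bay_b, centred in it to 10 mm, parallel to it to 3.5 degrees, both pins out to within 2 mm of full travel in the cheek holes, and nothing holds it (all of step 2 and z of door in the frame of bay_b above 0.016 m and angle between the y axis of door and the y axis of bay_b, either way round below 0.06 rad and angle between door's own z axis and vertical below 0.12 rad and contact force between the fingers and door below 0.1 N and linear speed of door below 0.02 m/s); the robot touches nothing.
It fails at once if the door is pressed against the first bay with over 30 N (contact force between door and bay_a above 30 N).
It fails at once if the door is pressed against the second bay with over 30 N (contact force between door and bay_b above 30 N).
It fails at once if a candle or the bottle is disturbed (moved over 15 mm) (distance of any of jar_1_mid, jar_2_mid, bottle_mid from where it was at the start of the episode above 0.015 m).
It also fails if it takes over 64 s, if anything falls off the work surface, if the arm or the gripper's body presses on something with over 40 N, if the wrist force passes 120 N, or if a joint passes its speed limit or range.

ROBOT

A 6-joint arm with a two-finger parallel gripper is mounted at the origin on the work surface. World frame = base frame: x ahead of the robot, y to its left, z up, the work surface at z = 0. Lengths are in mm, angles in rad, forces in N, time in s.
With the tool pointing down it reaches from about 325 to 875 mm from the base axis. Payload 4.4 kg.
Tool frame: the origin (TCP) lies on the centre line of the jaws, within the pads' length; the fingertips stand ahead of it and the grasp point (between the pads) lies 6 mm ahead of it (ctrl.tcp_to_tips is the z of the fingertips in the tool frame, in mm); z points along the fingers, y is the direction in which the jaws open and shut (so a half turn about z gives the same grasp; the last joint's range is limited). The gripper opens to 85 mm and grips with 20 to 120 N. Pads are 22 mm wide; open, the fingers measure 114 mm over their backs; the gripper's body (76 mm by 85 mm) begins 54 mm behind the grasp point. The pads swing forward as they close: fully open they stand 13 mm farther back than shut.
Start: joints at [1.123, 0.207, 1.542, -0, 1.393, -0.15], TCP at [168.175, 549.859, 256.282] pointing down, gripper open.
Joint ranges: [-2.73, 2.73], [-0.86, 2.22], [0.23, 2.46], [-1.11, 4.25], [0.08, 2.63], [-2.82, 2.82]. Speed limits (rad/s): [2.79, 2.79, 3.14, 3.14, 3.14, 3.14].

INTERFACE

Orientations are given as a 3x3 rotation matrix whose columns are the frame's x, y, z axes.
In Python, from plant import ctrl, sensors, optics gives the robot as it stands. Calls block until the motion is done:
- ctrl.move_ptp(position, orientation): joint-space move of the TCP to a pose.
- ctrl.move_l(position, rot=None, vel=150, threshold=None): straight line of the TCP; rot=None keeps the orientation; vel is the mean speed in mm/s. With threshold (N) it stops when the force on the tool has changed by that much, and returns True; else False.
- ctrl.set_joints(angles): joint-space move.
- ctrl.gripper_to(opening, force=None): finger opening in mm; force is the grip in N (None keeps the last); returns when the fingers have stopped.
- ctrl.hold(seconds).
- ctrl.solve_ik(position, orientation): joint angles nearest the present ones, or None.
- sensors.read_state(): the state.
- optics.grab_frame(name): name is "scene" or "side" or "wrist"; returns (picture, depth): 400x640x3 uint8, red, green, blue; 400x640 float32, mm along the optical axis (not along the pixel's ray), 0 where there is no reading.
- optics.camera_params(name): a dict with "mtx" (3x3 intrinsics, pixels), "k1" (the pictures are not rectified: a ray, as slopes to the right and down, at radius r is drawn at 1 + k1 r^2 times it, then the intrinsics apply), "R" (3x3) and "t" (3): a world point X has camera coordinates R X + t; the wrist camera has in their place "T_tool_cam" (4x4, takes a point from camera to tool coordinates, whose origin is the TCP and whose axes are the flange's). Camera axes: x right, y down, z forward; pixel columns grow to the right and rows downward; lengths in mm; the calibration is good to about 2 mm. A picture is of the moment at which its call begins: read the wrist's pose just before it. camera_params takes no time and is no camera call.
A pose or a line that the arm cannot do raises ctrl.MotionError and nothing moves.
- ctrl.finish_job(): hands the job in, once; it reports no verdict.
The state is a dict: "t": time; "q": joint angles; "qvel": joint speeds; "tau": joint torques, N m; "eef_pos": TCP position; "eef_rot": TCP orientation; "force": force on the tool from outside, world axes, zero at the start; "wrist_torque": the same for the moment, N m; "grip_width": finger opening in mm.
Only numpy, scipy, OpenCV 4.12 (cv2) and the standard library are available. Lean on these libraries where they do the work, as an engineer would, in place of code of your own. Each camera call takes 0.05 s, during which the arm holds its last target.

## Working session

There is one attempt and no reset: what is moved stays moved. The work goes in short steps, each a Python script; the robot and the scene stay as the last script left them, time stands still between calls to the robot, and variables do not carry over. Pictures are saved under pics/ and viewed, and the job is handed in when it is done.

```bash
ls; mkdir -p pics
python3 - <<'E'
from plant import ctrl,sensors,optics
import cv2,numpy as np
for n in ["scene","side","wrist"]:
    s=sensors.read_state()
    im,d=optics.grab_frame(n); np.savez(f'pics/{n}0.npz',im=im,d=d)
    cv2.imwrite(f'pics/{n}0.png',im[:,:,::-1]); p=optics.camera_params(n); print(n,p)
print(s, ctrl.tcp_to_tips)
E
```

```text
pics
scene {'mtx': array([[364.88751156,   0.        , 316.24389714],
       [  0.        , 364.88751156, 202.70863379],
       [  0.        ,   0.        ,   1.        ]]), 'k1': -0.06193206364112426, 'R': array([[ 0.46526386,  0.885002  , -0.01734952],
       [ 0.53988801, -0.29925359, -0.78674534],
       [-0.7014631 ,  0.35667738, -0.61703385]]), 't': array([-233.98925018, -165.13867456, 1179.14833134])}
side {'mtx': array([[396.7424212 ,   0.        , 330.36716632],
       [  0.        , 396.7424212 , 197.52362959],
       [  0.        ,   0.        ,   1.        ]]), 'k1': -0.08127998170662823, 'R': array([[-0.95504103, -0.29590326,  0.01838177],
       [-0.22703822,  0.69008702, -0.68719252],
       [ 0.19065749, -0.66047041, -0.72624277]]), 't': array([454.4032386 , 197.48913103, 802.58234894])}
wrist {'mtx': array([[360.47242423,   0.        , 320.03757465],
       [  0.        , 360.47242423, 200.2721715 ],
       [  0.        ,   0.        ,   1.        ]]), 'k1': -0.06883761654187504, 'T_tool_cam': array([[ 3.32553478e-04, -9.52475881e-01, -3.04613829e-01,
         7.8158
[... 339 characters left out ...]
0, -1.48900399e-05,
        1.39348386e+00, -1.50472395e-01]), 'qvel': array([ 0.00125131, -0.00257877, -0.00345279,  0.00034339,  0.00134872,
        0.00032554]), 'tau': array([ 3.46165507e-04, -3.84093153e+01, -2.92549896e+01, -1.73729800e-04,
        4.83150186e-03, -4.84735580e-06]), 'eef_pos': array([167.89021129, 549.27197933, 255.21295934]), 'eef_rot': array([[-9.56274723e-01,  2.92468559e-01, -8.92299680e-04],
       [ 2.92469767e-01,  9.56272894e-01, -1.89397288e-03],
       [ 2.99354478e-04, -2.07212907e-03, -9.99997808e-01]]), 'force': array([0.13456726, 0.02696784, 0.44312093]), 'wrist_torque': array([-0.01259427, -0.0275223 , -0.0010212 ]), 'grip_width': 85.24695154872121} 25.0
```

View pics/scene0.png

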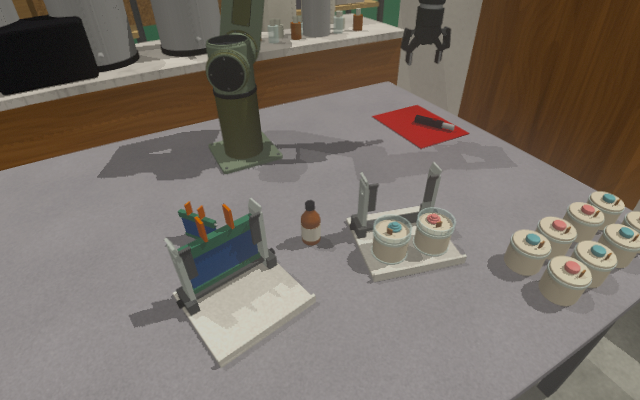

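View pics/side0.png

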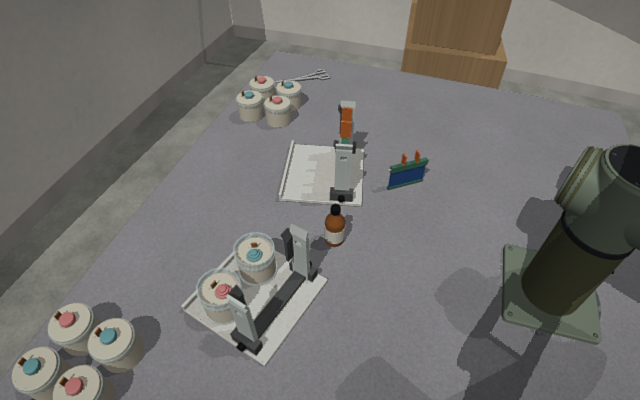

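View pics/wrist0.png

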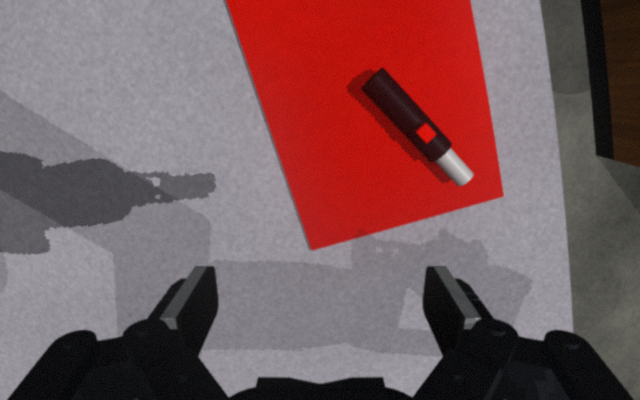

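Candidates for the door:
- Panel in the bay at scene (225,258), with tabs at (201,228) and (228,215). In the side view its tabs are at (346,122).
- Small free-standing panel at scene (195,222) and side (408,172), with tabs at side (405,158) and (417,156).

The larger one in the bay is the door. The candles stand in the bay at scene (405,240), so that one is bay_b. Next I'll check this in a crop and measure.

```bash
cat > h.py <<'E'
import cv2,numpy as np
from plant import ctrl,sensors,optics
def cam(n,state=None):
    p=optics.camera_params(n)
    if n=='wrist':
        T=p['T_tool_cam'];Rw=state['eef_rot']@T[:3,:3];tw=state['eef_rot']@T[:3,3]+state['eef_pos']
        return p['mtx'],p['k1'],Rw.T,-Rw.T@tw
    return p['mtx'],p['k1'],p['R'],p['t']
def slopes(c,uv):
    K,k1,R,t=c
    return cv2.undistortPoints(np.asarray(uv,float).reshape(-1,1,2),K,np.array([k1,0,0,0,0.])).reshape(-1,2)
def rays(c,uv):
    K,k1,R,t=c; s=slopes(c,uv); d=np.c_[s,np.ones(len(s))]@R
    return -R.T@t,d
def on_z(c,uv,z):
    o,d=rays(c,uv); return o+d*((z-o[2])/d[:,2])[:,None]
def pts(c,uv,depth):
    o,d=rays(c,uv); return o+d*np.asarray(depth)[:,None]
def proj(c,X):
    K,k1,R,t=c
    return cv2.projectPoints(np.asarray(X,float).reshape(-1,1,3),cv2.Rodrigues(R)[0],t,K,np.array([k1,0,0,0,0.]))[0].reshape(-1,2)
def grab(n,name):
    s=sensors.read_state(); im,d=optics.grab_frame(n); cv2.imwrite(f'pics/{name}.png',im[:,:,::-1]); np.savez(f'pics/{name}.npz',im=im,d=d)
    return im,d,cam(n,s),s
def orange(im):
    h=cv2.cvtColor(im,cv2.COLOR_RGB2HSV); return cv2.inRange(h,(3,190,120),(17,255,255))
def cloud(c,d,mask=None):
    m=(d>0) if mask is None else (d>0)&(mask>0)
    v,u=np.nonzero(m); return pts(c,np.c_[u,v],d[v,u]),np.c_[u,v]
E
python3 - <<'E'
from h import *
for n,(r,c0) in {'scene':((180,370),(140,480)),'side':((60,380),(160,460))}.items():
    z=np.load(f'pics/{n}0.npz');im=z['im'];d=z['d'];c=cam(n)
    cr=im[r[0]:r[1],c0[0]:c0[1]]
    f=2.4 if n=='scene' else 1.8
    cv2.imwrite(f'pics/{n}_crop.png',cv2.resize(cr,None,fx=f,fy=f,interpolation=cv2.INTER_CUBIC)[:,:,::-1])
    m=orange(im);nn,l,st,ce=cv2.connectedComponentsWithStats(m)
    for i in range(1,nn):
        if st[i,4]>15:
            P,_=cloud(c,d,l==i)
            if len(P): print(n,ce[i].round(1),st[i],np.median(P,0).round(1),P.min(0).round(0),P.max(0).round(0))
E
```

```text
scene [187.8 208.1] [185 202   7  13  55] [ 333.5 -232.1   91.3] [ 328. -238.   79.] [ 339. -226.  106.]
scene [226.2 207.8] [223 205   8   7  24] [ 501.6 -176.7  190.4] [ 491. -180.  189.] [ 511. -172.  192.]
scene [201.1 221. ] [195 206  12  36 124] [ 507.4 -225.8  158.7] [ 356. -233.   65.] [ 524. -204.  192.]
side [345.5 122.7] [341 108  10  29 225] [ 503.9 -176.3  172.1] [ 489. -231.  151.] [ 520. -170.  193.]
```

View pics/scene_crop.png

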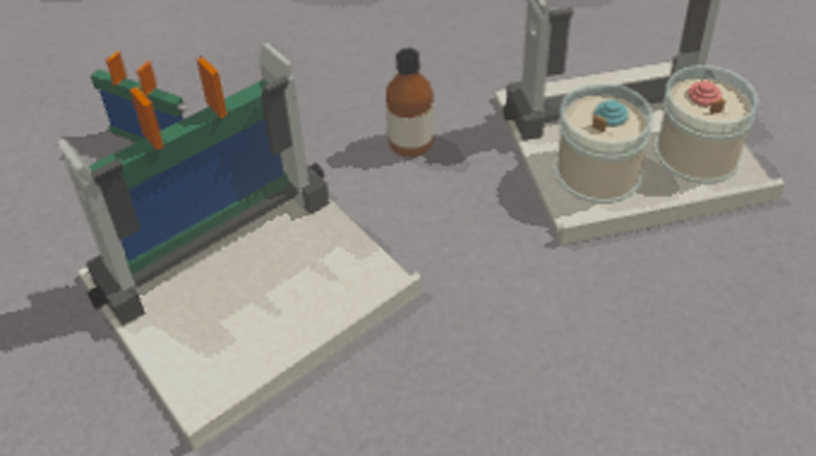

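View pics/side_crop.png

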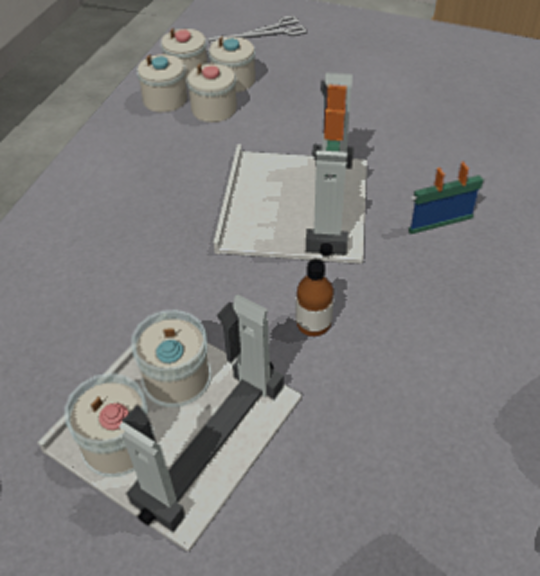

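The crop confirms it. The large panel with tabs at scene (201,228)/(228,215) stands in the empty bay (bay_a), and the small free-standing one is the decoy. Next: bay_b roughly from the depth, then a wrist look.

Run:
```python
from h import *
for n in ['scene','side']:
    z=np.load(f'pics/{n}0.npz');im=z['im'];d=z['d'];c=cam(n)
    P,uv=cloud(c,d)
    for nm,b in {'b':(350,800,0,330),'a':(380,720,-340,-60)}.items():
        I=(P[:,0]>b[0])&(P[:,0]<b[1])&(P[:,1]>b[2])&(P[:,1]<b[3])
        # base top
        hsv=cv2.cvtColor(im,cv2.COLOR_RGB2HSV)[uv[:,1],uv[:,0]]
        B=P[I&(np.abs(P[:,2]-10)<4)&(hsv[:,1]<40)&(hsv[:,2]>150)]
        if len(B)>20:
            r=cv2.minAreaRect(B[:,:2].astype(np.float32)); print(n,nm,'base',len(B),r, B[:,2].mean())
        for lo,hi in [(115,150),(150,200)]:
            C=P[I&(P[:,2]>lo)&(P[:,2]<hi)]
            if len(C)>5:
                lab=C[:,1]
                print(n,nm,lo,len(C),C.min(0).round(),C.max(0).round())
```

```text
scene b base 1138 ((564.272705078125, 188.2158660888672), (208.9685516357422, 187.3912811279297), 76.17964935302734) 9.458865028021883
scene b 115 435 [482. 110. 115.] [563. 282. 150.]
scene b 150 158 [483. 111. 150.] [566. 285. 161.]
scene a base 5659 ((554.5838623046875, -191.56008911132812), (200.27255249023438, 209.7628936767578), 12.280139923095703) 9.352546278262176
scene a 115 1557 [ 471. -293.  115.] [ 542. -113.  150.]
scene a 150 708 [ 469. -292.  150.] [ 545. -113.  192.]
side b base 3137 ((567.9718627929688, 188.66448974609375), (209.70074462890625, 193.90606689453125), 75.3722152709961) 10.615061824287928
side b 115 700 [483. 117. 115.] [562. 290. 150.]
side b 150 322 [483. 110. 150.] [564. 290. 163.]
side a base 2717 ((550.714599609375, -192.53543090820312), (193.8215789794922, 215.00421142578125), 12.332768440246582) 10.596426241655086
side a 115 295 [ 468. -286.  115.] [ 534. -112.  150.]
side a 150 621 [ 468. -290.  150.] [ 545. -112.  194.]
```

```bash
cat >> h.py <<'E'
def Rdown(yaw):
    """tool y along bay y, tool x = -bay x, z down; yaw of bay x axis (rad)"""
    c,s=np.cos(yaw),np.sin(yaw)
    return np.array([[-c,-s,0],[-s,c,0],[0,0,-1.]])
E
python3 - <<'E'
from h import *
yb=np.radians(-14.2); ya=np.radians(12.3)
print(ctrl.solve_ik([500,200,300],Rdown(yb)),ctrl.solve_ik([500,-202,350],Rdown(ya)))
ctrl.move_ptp([500,204,320],Rdown(yb))
im,d,c,s=grab('wrist','wb1'); print(s['t'],s['eef_pos'])
E
```

```text
[ 2.19745437e-01  9.72331975e-02  1.57570478e+00 -4.44089210e-16
  1.46865467e+00 -1.10321414e+00] [-5.44486513e-01  7.25792212e-02  1.50102433e+00 -4.44089210e-16
  1.56798911e+00 -2.32995834e+00]
1.9083 [499.52920448 204.83340815 319.78913598]
```

View pics/wb1.png

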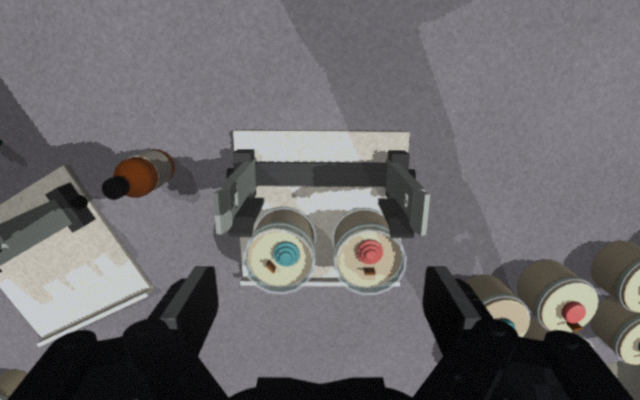

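The view shows bay_b from above. The base front edge runs from (233,131) to (410,131), the dark sill bar is at rows 162–186, the cheeks are at (237,195) and (407,195), and the jars are behind. I'll fit the geometry from depth and rays.

Run:
```python
from h import *
z=np.load('pics/wb1.npz');im=z['im'];d=z['d']
s=sensors.read_state(); print(s['eef_pos'],s['t']); c=cam('wrist',s)
np.save('pics/wb1_cam.npy',np.array(c,dtype=object),allow_pickle=True)
P,uv=cloud(c,d)
o=np.array([517,200.]);y=np.radians(-14.2);X=np.array([np.cos(y),np.sin(y)]);Y=np.array([-X[1],X[0]])
L=np.c_[(P[:,:2]-o)@X,(P[:,:2]-o)@Y,P[:,2]]
hsv=cv2.cvtColor(im,cv2.COLOR_RGB2HSV)[uv[:,1],uv[:,0]]
I=(abs(L[:,1])<130)&(L[:,0]>-70)&(L[:,0]<165)
base=I&(abs(L[:,2]-10)<5)&(hsv[:,1]<40)&(hsv[:,2]>150)
r=cv2.minAreaRect(P[base][:,:2].astype(np.float32)); print('base',r,np.median(P[base,2]))
fr=base&(L[:,0]<-15)
print('front base z',np.median(P[fr,2]), 'table', np.median(P[(~I)&(abs(P[:,2])<8)&(abs(L[:,1])<150)&(abs(L[:,0])<200),2]))
sl=I&(abs(L[:,1])<60)&(abs(L[:,0])<40)&(hsv[:,2]<110)&(L[:,2]>13)
Q=L[sl]; print('sill n',len(Q),np.percentile(Q[:,2],[5,25,50,75,95]).round(1), 'x',np.percentile(Q[:,0],[1,5,50,95,99]).round(1))
h,e=np.histogram(Q[:,2],bins=np.arange(10,60,2));print(dict(zip(e.astype(int),h)))
top=Q[Q[:,2]>np.percentile(Q[:,2],50)-3]
print('top x extent',np.percentile(top[:,0],[1,5,50,95,99]).round(1), np.median(top[:,2]))
ck=I&(L[:,2]>110)&(hsv[:,1]<60)
for sg in (-1,1):
    Q=L[ck&(sg*L[:,1]>0)]; print('cheek',len(Q),Q.min(0).round(1),Q.max(0).round(1))
    print('  inner at z 80-120 x',[np.median(abs(L[I&(sg*L[:,1]>60)&(abs(L[:,2]-zz)<4)&(abs(L[:,0])<18),1])) for zz in (60,80,100,120)])
    t=Q[Q[:,2]>np.percentile(Q[:,2],99)-6]; print('  top',t.mean(0).round(1),np.percentile(Q[:,2],[90,99]).round(1))
```

```text
[499.48065335 204.94411691 319.77560992] 1.9583
base ((567.6751708984375, 188.64358520507812), (209.5074005126953, 194.94619750976562), 75.61599731445312) 10.814765294139931
front base z 10.78768222604998 table 0.8387687610009209
sill n 27009 [ 23.8 334.6 360.6 372.9 379.8] x [-35.9 -35.5 -28.8   3.6  16.1]
{np.int64(10): np.int64(0), np.int64(12): np.int64(0), np.int64(14): np.int64(7), np.int64(16): np.int64(51), np.int64(18): np.int64(27), np.int64(20): np.int64(52), np.int64(22): np.int64(1475), np.int64(24): np.int64(869), np.int64(26): np.int64(7), np.int64(28): np.int64(0), np.int64(30): np.int64(0), np.int64(32): np.int64(0), np.int64(34): np.int64(0), np.int64(36): np.int64(0), np.int64(38): np.int64(0), np.int64(40): np.int64(0), np.int64(42): np.int64(0), np.int64(44): np.int64(0), np.int64(46): np.int64(0), np.int64(48): np.int64(0), np.int64(50): np.int64(0), np.int64(52): np.int64(0), np.int64(54): np.int64(0), np.int64(56): np.int64(0)}
top x extent [-36.1 -35.7 -30.1 -15.5 -12.3] 371.65643203706236
cheek 10958 [-36.6 -87.3 110. ] [ 28.   -0.  382.9]
  inner at z 80-120 x [np.float64(76.39035026614617), np.float64(76.34395847215976), np.float64(76.37606441229343), np.float64(76.59281760646275)]
  top [-33.1 -35.2 377.8] [375.3 380.9]
cheek 9320 [-36.7   0.2 110. ] [ 29.6  89.7 383.3]
  inner at z 80-120 x [np.float64(79.08042631435204), np.float64(78.97603278567989), np.float64(79.01332650174457), np.float64(79.2006052606354)]
  top [-33.1  39.  378.1] [375.8 381.3]
```

```bash
cat > fit.py <<'E'
from h import *
def fit(im,d,c,o,yaw,sill=True):
    for it in range(3):
        P,uv=cloud(c,d); X=np.array([np.cos(yaw),np.sin(yaw)]);Y=np.array([-X[1],X[0]])
        L=np.c_[(P[:,:2]-o)@X,(P[:,:2]-o)@Y,P[:,2]]
        hsv=cv2.cvtColor(im,cv2.COLOR_RGB2HSV)[uv[:,1],uv[:,0]]
        ok=L[:,2]<200; I=ok&(abs(L[:,1])<130)&(L[:,0]>-70)&(L[:,0]<165)
        fl=[]
        for sg in (-1,1):  # inner cheek faces z 60..120
            Q=L[I&(sg*L[:,1]>70)&(sg*L[:,1]<84)&(L[:,2]>55)&(L[:,2]<130)&(abs(L[:,0])<17)]
            p=np.polyfit(Q[:,0],Q[:,1],1); q=np.median(Q[:,1]); fl.append((len(Q),p[0],q))
        base=I&(abs(L[:,2]-10)<5)&(hsv[:,1]<40)&(hsv[:,2]>150)
        B=L[base]
        # front edge by y-bins
        ed=[]
        for y0 in np.arange(-95,96,10):
            q=B[(abs(B[:,1]-y0)<5)&(B[:,0]<0)]
            if len(q)>5: ed.append((y0,np.percentile(q[:,0],2)))
        ed=np.array(ed); pe=np.polyfit(ed[:,0],ed[:,1],1)
        sl=I&(abs(L[:,1])<65)&(abs(L[:,0])<25)&(hsv[:,2]<110)&(L[:,2]>19)&(L[:,2]<56)
        S=L[sl]; sx=np.percentile(S[:,0],[3,97]) if len(S)>50 else [np.nan]*2
        xs=[]
        for y0 in np.arange(-60,61,10):
            q=S[abs(S[:,1]-y0)<5]
            if len(q)>20: xs.append((y0,(np.percentile(q[:,0],3)+np.percentile(q[:,0],97))/2))
        xs=np.array(xs); ps=np.polyfit(xs[:,0],xs[:,1],1) if len(xs)>3 else [np.nan]*2
        print('cheeks',fl,'front',pe,ed[[0,-1],0],'sill x',sx,ps,'z',np.median(S[:,2]) if len(S) else None)
        rect=cv2.minAreaRect(P[base][:,:2].astype(np.float32)); print(rect)
        dy=(fl[0][2]+fl[1][2])/2; dyaw=-pe[0]; dx=pe[1]+50
        print('dx front',dx,'dy',dy,'dyaw',dyaw)
        o=o+dx*X+dy*Y; yaw=yaw+dyaw
    return o,yaw
E
python3 - <<'E'
from fit import *
z=np.load('pics/wb1.npz');c=cam('wrist',sensors.read_state())
o,y=fit(z['im'],z['d'],c,np.array([517,200.]),np.radians(-14.2)); print(o,np.degrees(y))
E
```

```text
cheeks [(736, np.float64(0.12957739270288957), np.float64(-76.46827085203725)), (742, np.float64(-0.14178749065661334), np.float64(79.07161114162565))] front [ 5.75375469e-03 -4.49523220e+01] [-95.  95.] sill x [-9.57050088 17.25408972] [0.00827909 4.03038383] z 23.722061068372284
((567.6751708984375, 188.64358520507812), (209.5074005126953, 194.94619750976562), 75.61599731445312)
dx front 5.047678018834311 dy 1.3016701447942012 dyaw -0.005753754690335649
cheeks [(602, np.float64(0.10133549967005151), np.float64(-77.71938418535986)), (619, np.float64(-0.09830687401072309), np.float64(77.72077018587898))] front [-1.32679250e-04 -5.00020236e+01] [-95.  95.] sill x [-14.56121078  12.38756279] [ 0.00255506 -1.01154863] z 23.72241751989418
((567.6751708984375, 188.64358520507812), (209.5074005126953, 194.94619750976562), 75.61599731445312)
dx front -0.0020235538588551094 dy 0.0006930002595595397 dyaw 0.00013267925024196657
cheeks [(602, np.float64(0.10120614026992088), np.float64(-77.71951783718639)), (619, np.float64(-0.09843609094113918), np.float64(77.7213707100484))] front [ 2.47606038e-06 -5.00000430e+01] [-95.  95.] sill x [-14.55943768  12.38644935] [ 0.00269138 -1.00956717] z 23.722779559076912
((567.6751708984375, 188.64358520507812), (209.5074005126953, 194.94619750976562), 75.61599731445312)
dx front -4.301974372822315e-05 dy 0.0009264364310084261 dyaw -2.476060383208158e-06
[522.21116297 200.0257515 ] -14.522205766851789
```

Run:
```python
from fit import *
ya=np.radians(12.3)
o=np.array([505.7,-202.2]); X=np.array([np.cos(ya),np.sin(ya)])
p=o-22*X
ctrl.move_ptp([*p,320],Rdown(ya))
im,d,c,s=grab('wrist','wa1'); print(s['t'],s['eef_pos'])
np.savez('pics/wa1s.npz',p=s['eef_pos'],R=s['eef_rot'])
o,y=fit(im,d,c,o,ya); print(o,np.degrees(y))
m=orange(im);nn,l,st,ce=cv2.connectedComponentsWithStats(m)
for i in range(1,nn):
    if st[i,4]>40:
        P,_=cloud(c,d,l==i); T=P[P[:,2]>P[:,2].max()-4] if len(P) else P
        print(ce[i].round(1),st[i], P.min(0).round(1),P.max(0).round(1),'top',T.mean(0).round(1))
```

```text
3.475 [ 484.53059755 -206.03091608  319.99868595]
cheeks [(306, np.float64(0.11093771631641414), np.float64(-77.77717817570758)), (288, np.float64(-0.10216914055910027), np.float64(77.727887684433))] front [-2.99395585e-03 -5.17947268e+01] [-95.  95.] sill x [-16.28132754  -4.9121866 ] [-2.44227389e-03 -1.05986018e+01] z 35.768221866726066
((548.9547119140625, -192.3974609375), (192.93775939941406, 209.64596557617188), 12.400083541870117)
dx front -1.7947267557921975 dy -0.02464524563728787 dyaw 0.0029939558489226028
cheeks [(333, np.float64(0.10802556002875917), np.float64(-77.73762114510929)), (323, np.float64(-0.10172316935900387), np.float64(77.78353555982467))] front [-5.01782673e-03 -4.97259161e+01] [-95.  95.] sill x [-14.47176556  -3.1370805 ] [ 5.48531573e-04 -8.80274048e+00] z 35.77212749420789
((548.9547119140625, -192.3974609375), (192.93775939941406, 209.64596557617188), 12.400083541870117)
dx front 0.2740838675717825 dy 0.0229572073576918 dyaw 0.005017826733981835
cheeks [(322, np.float64(0.10521711903135592), np.float64(-77.71657549368427)), (326, np.float64(-0.10566236666097088), np.float64(77.80266601979977))] front [-1.86148526e-04 -4.99909391e+01] [-95.  95.] sill x [-14.83253998  -3.34582239] [ 5.61400928e-03 -9.07778011e+00] z 35.768221866726066
((548.9547119140625, -192.3974609375), (192.93775939941406, 209.64596557617188), 12.400083541870117)
dx front 0.00906094992720341 dy 0.04304526305774914 dyaw 0.0001861485255867937
[ 504.21370966 -202.48082219] 12.769706853255553
[347.1  31.2] [339  26  17  11  90] [ 353.7 -216.1   96.8] [ 364.1 -203.6  108.3] top [ 358.7 -209.5  106. ]
[282.8 222.4] [279 209   8  29 202] [ 497.6 -233.4  190.2] [ 519.6 -225.1  193.9] top [ 507.8 -228.8  191.8]
[355.1 222.2] [352 209   8  29 185] [ 485.9 -181.   188.7] [ 507.8 -173.   193.9] top [ 496.4 -177.   191.7]
```

View pics/wa1.png

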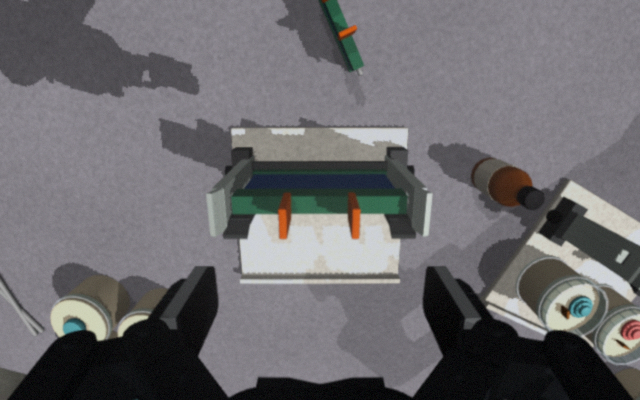

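The wrist view shows the door in bay_a, with tabs at (283,222) and (355,222) that agree with the cheek centre. The bottle is at (505,185) and the decoy is at (345,30). Next: approach, then squeeze in small steps while following with the hand.

Run:
```python
from h import *
ya=np.radians(12.45); R=Rdown(ya); p=np.array([502.1,-202.9])
ctrl.move_l([*p,250],R,vel=120)
ctrl.move_l([*p,176],R,vel=80)
ctrl.hold(0.2)
s=sensors.read_state(); print(s['t'],s['eef_pos'],s['force'].round(2),s['wrist_torque'].round(3))
ctrl.gripper_to(66,20)
ctrl.hold(0.1)
s=sensors.read_state(); print(s['t'],s['eef_pos'],s['force'].round(2),s['wrist_torque'].round(3),s['grip_width'])
im,d,c,s=grab('wrist','ga1')
grab('side','gas1')
```

```text
5.55 [ 502.47959358 -203.1226085   176.6523431 ] [-0.78  0.1   0.05] [-0.023 -0.026 -0.01 ]
5.9833 [ 502.09784318 -202.89692091  175.98516056] [ 0.29  0.09 -0.  ] [ 0.041 -0.024 -0.015] 66.30504214846172
```

View pics/ga1.png

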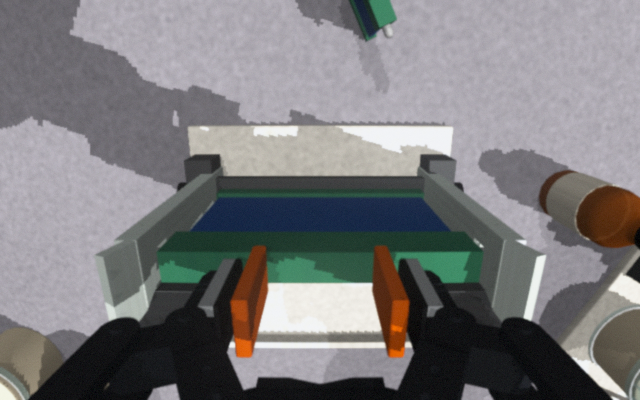

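The pads at (220,285) and (420,285) straddle the two tabs at (250,300) and (392,300) symmetrically about column 320. Now squeezing in steps.

Run:
```python
from h import *
s=sensors.read_state(); R=Rdown(np.radians(12.45)); p=np.array([502.1,-202.9,176.]); f0=s['force'].copy()
t0=s['t']
def adv(w): return 13*(1-(w/85)**2)
wp=62
ctrl.gripper_to(62,20)
for w in (60,58,56,53):
    p[2]+=adv(w)-adv(wp); 
    ctrl.gripper_to(w); ctrl.move_l(p,R,vel=30); ctrl.hold(0.05)
    s=sensors.read_state(); print(w,round(s['t']-t0,2),s['eef_pos'].round(2),(s['force']-f0).round(2),s['wrist_torque'].round(3),round(s['grip_width'],2)); wp=w
```

```text
60 0.73 [ 502.11 -203.03  176.44] [ 1.18 -2.84 -0.56] [-0.177  0.003 -0.056] 59.51
58 1.25 [ 502.1  -202.79  176.76] [ 0.06 -1.36 -1.2 ] [-0.073 -0.034 -0.057] 58.03
56 1.77 [ 502.06 -202.8   177.08] [ 0.15 -1.06 -0.35] [-0.014 -0.109  0.085] 56.48
53 2.28 [ 501.91 -202.79  177.53] [ 0.41 -1.   -0.62] [-0.028 -0.047  0.072] 52.89
```

Run:
```python
from h import *
R=Rdown(np.radians(12.45)); f0=np.array([0.29,.09,0])
def adv(w): return 13*(1-(w/85)**2)
p=np.array([502.1,-202.9,176.]); p[2]+=adv(53)-adv(62); wp=53
t0=sensors.read_state()['t']; corr=0
for w in (50,47,44,41,38,36,34.5):
    p[2]+=adv(w)-adv(wp)
    ctrl.gripper_to(w); ctrl.move_l(p,R,vel=30); ctrl.hold(0.05)
    s=sensors.read_state(); f=s['force']-f0; print(w,round(s['t']-t0,2),p[2].round(2),s['eef_pos'].round(2),f.round(2),s['wrist_torque'].round(3),round(s['grip_width'],2)); wp=w
    if abs(f[2])>6: print('stop');break
```

```text
50 0.52 178.42 [ 501.86 -202.74  178.02] [-0.7   1.32 -2.61] [-0.046  0.035  0.006] 50.29
47 1.03 178.94 [ 501.82 -202.73  178.52] [-1.15  0.63 -3.16] [0.022 0.017 0.004] 47.03
44 1.55 179.43 [ 501.84 -202.74  179.07] [-0.58 -0.11 -4.26] [ 0.056 -0.008  0.011] 44.22
41 2.07 179.89 [ 502.02 -202.84  179.78] [ 0.19  0.63 -4.26] [-0.044  0.008 -0.036] 41.13
38 2.58 180.32 [ 502.12 -202.91  180.34] [-1.17  0.81 -4.24] [-0.022 -0.013  0.007] 38.18
36 3.1 180.58 [ 502.13 -202.91  180.63] [-0.49 -0.3  -4.35] [ 0.044  0.044 -0.013] 36.24
34.5 3.62 180.77 [ 502.12 -202.94  180.81] [-0.9  -0.9  -3.86] [0.009 0.014 0.042] 34.88
```

Run:
```python
from h import *
R=Rdown(np.radians(12.45))
ctrl.gripper_to(33,30); ctrl.hold(.1)
s=sensors.read_state(); print(s['t'],s['force'].round(2),s['grip_width'])
p=np.array([502.1,-202.9,181.0])
p[2]+=10; r=ctrl.move_l(p,R,vel=25,threshold=8); s=sensors.read_state(); print(r,s['t'],s['eef_pos'].round(2),s['force'].round(2),s['grip_width'])
im,d,c,s=grab('wrist','ga2')
```

```text
12.3 [-0.3  -0.29 -3.95] 33.604708333821264
False 12.8583 [ 502.2  -202.96  191.25] [-0.34 -0.51 -3.9 ] 33.1703504302663
```

View pics/ga2.png

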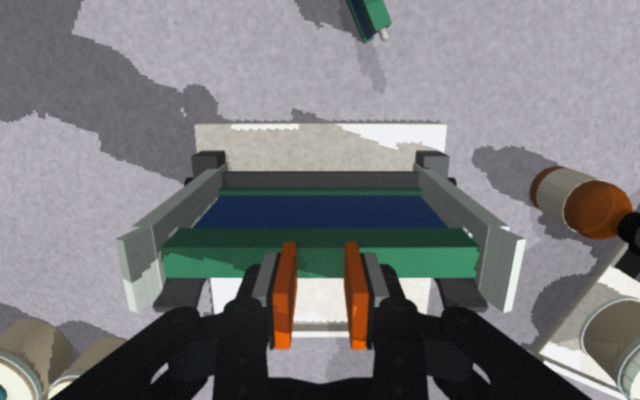

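The pins are drawn in and the door lifts freely (about 4 N of weight, no sideways force). Its ends are clear of both cheeks. Now raising it and carrying it over at bottom-edge height of about 195 mm, above the bottle and the cheeks.

Run:
```python
from h import *
R=Rdown(np.radians(12.45))
r=ctrl.move_l([502.1,-202.9,342],R,vel=80,threshold=12); s=sensors.read_state(); print(r,s['t'],s['eef_pos'].round(2),s['force'].round(2),s['grip_width'])
if not r:
    Rb=Rdown(np.radians(-14.5)); 
    ctrl.move_l([521.5,200.2,342],Rb,vel=150); ctrl.hold(.3)
    s=sensors.read_state(); print(s['t'],s['eef_pos'].round(2),s['force'].round(2),s['wrist_torque'].round(3),s['grip_width'])
    grab('wrist','gb1'); grab('scene','gbs1'); grab('side','gbd1')
```

```text
False 14.95 [ 501.87 -202.75  341.42] [ 0.87  0.03 -3.47] 33.33327138025339
18.0917 [521.53 200.07 342.02] [-0.58  0.32 -3.81] [-0.029  0.005  0.017] 33.53754398887133
```

View pics/gb1.png

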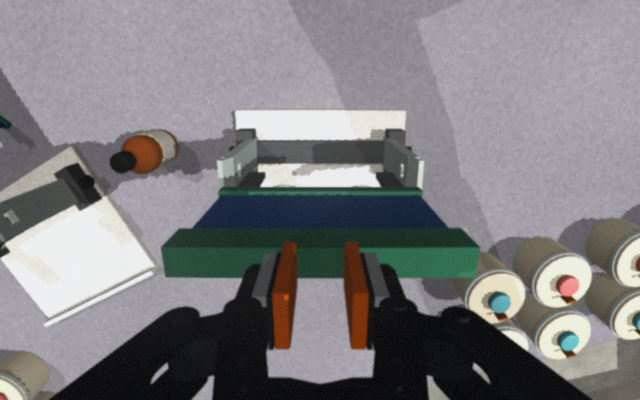

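View pics/gbs1.png

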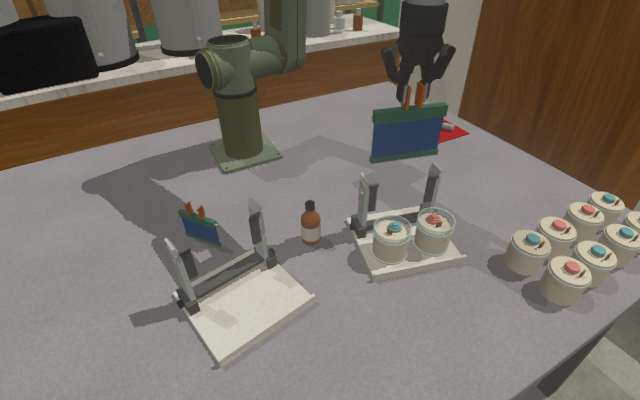

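Run:
```python
from h import *
z=np.load('pics/gb1.npz');im=z['im'];d=z['d'];c=cam('wrist',sensors.read_state())
h=cv2.cvtColor(im,cv2.COLOR_RGB2HSV); g=cv2.inRange(h,(55,80,20),(95,255,255)); g[:,:120]=0;g[:,520:]=0
P,uv=cloud(c,d,g); o=np.array([521.5,200.2]);y=np.radians(-14.5);X=np.array([np.cos(y),np.sin(y)]);Y=np.array([-X[1],X[0]])
L=np.c_[(P[:,:2]-o)@X,(P[:,:2]-o)@Y,P[:,2]]
T=L[(L[:,2]>290)]; print(len(T),np.percentile(T,[1,50,99],axis=0).round(1))
tt=T[T[:,2]>np.median(T[:,2])-0.5]
top=L[(abs(L[:,2]-np.percentile(L[:,2],90))<1.5)]; print('railtop',len(top),np.percentile(top,[1,50,99],axis=0).round(1), 'slope',np.polyfit(top[:,1],top[:,0],1), 'z roll',np.polyfit(top[:,1],top[:,2],1))
B=L[(L[:,2]<225)&(L[:,2]>150)]; print('strip',len(B),np.percentile(B,[1,50,99],axis=0).round(1),np.polyfit(B[:,1],B[:,0],1))
from fit import fit
o,y=fit(im,d,c,o,y); print(o,np.degrees(y))
```

```text
11366 [[ -7.2 -73.2 290.5]
 [ -4.3   0.7 308. ]
 [  8.8  73.1 309.9]]
railtop 6886 [[-6.900e+00 -7.350e+01  3.075e+02]
 [ 1.000e-01  7.000e-01  3.085e+02]
 [ 8.900e+00  7.340e+01  3.098e+02]] slope [0.00277144 0.35307588] z roll [6.46323296e-04 3.08477853e+02]
strip 1456 [[ -5.1 -72.8 198.2]
 [ -4.    0.9 208.1]
 [ -1.4  72.6 209.9]] [ 1.92479984e-03 -3.71232507e+00]
cheeks [(525, np.float64(0.09327803026818762), np.float64(-77.77916073304081)), (526, np.float64(-0.09442699415987457), np.float64(77.73480376527478))] front [-1.60972655e-04 -4.98020866e+01] [-95.  95.] sill x [-13.75783853  12.32686188] [ 0.00568925 -0.50154591] z 23.630385435111236
((519.797607421875, 200.58766174316406), (210.38345336914062, 96.77364349365234), 75.529296875)
dx front 0.19791342004733536 dy -0.022178483883017464 dyaw 0.00016097265493596443
cheeks [(521, np.float64(0.09457927636334122), np.float64(-77.75766477882651)), (525, np.float64(-0.09483694760606699), np.float64(77.75711137544224))] front [-2.54581123e-06 -5.00002212e+01] [-95.  95.] sill x [-13.95519407  12.12162077] [ 0.00585008 -0.69938831] z 23.630376145159175
((519.797607421875, 200.58766174316406), (210.38345336914062, 96.77364349365234), 75.529296875)
dx front -0.00022121652080642207 dy -0.00027670169213678264 dyaw 2.5458112252488907e-06
cheeks [(521, np.float64(0.09457679057337298), np.float64(-77.75734957631558)), (525, np.float64(-0.09483943505158379), np.float64(77.75737869149292))] front [-3.24594876e-08 -5.00000014e+01] [-95.  95.] sill x [-13.95497651  12.1217189 ] [ 0.00585262 -0.69916581] z 23.630376145159175
((519.797607421875, 200.58766174316406), (210.38345336914062, 96.77364349365234), 75.529296875)
dx front -1.3801673617308552e-06 dy 1.4557588670527366e-05 dyaw 3.245948761086529e-08
[521.68577525 200.12877628] -14.490629222224864
```

The door is centred in y and parallel, but sits about 1 mm towards +x, so I'll trim that. The sill is expected at about 23 mm, which means contact at a TCP z of about 169.

Run:
```python
from h import *
Rb=Rdown(np.radians(-14.5)); p=[520.7,200.4]
def S(r):
    s=sensors.read_state(); print(r,round(s['t'],2),s['eef_pos'].round(2),s['force'].round(2),s['wrist_torque'].round(3),round(s['grip_width'],2)); return r
ok=not S(ctrl.move_l([*p,320],Rb,vel=60,threshold=8))
for z,v,th in ((250,50,7),(195,50,7),(178,25,6)):
    if ok: ok=not S(ctrl.move_l([*p,z],Rb,vel=v,threshold=th))
if ok:
    ctrl.hold(.2); S('rest'); 
    S(ctrl.move_l([*p,160],Rb,vel=12,threshold=4)); ctrl.hold(.1); S('after')
grab('wrist','gb2');
```

```text
False 18.76 [520.4  200.36 319.25] [ 0.96  0.64 -3.79] [ 0.03   0.025 -0.001] 33.02
False 20.31 [520.97 200.48 250.5 ] [ 0.58  0.08 -4.19] [ 0.018 -0.013  0.042] 33.23
False 21.56 [521.07 200.51 195.54] [-0.63 -0.45 -4.56] [ 0.041  0.033 -0.025] 33.41
False 22.39 [520.84 200.43 178.1 ] [ 0.81 -0.31 -3.64] [ 0.014 -0.001  0.037] 33.35
rest 22.59 [520.88 200.43 178.25] [ 0.56  0.25 -4.8 ] [ 0.018  0.02  -0.024] 33.19
True 23.43 [520.67 200.37 169.09] [ 0.75 -0.09  5.62] [ 0.016 -0.084 -0.029] 33.26
after 23.53 [520.66 200.37 169.08] [-0.01 -0.99  6.63] [-0.07  -0.04  -0.051] 32.95
```

View pics/gb2.png

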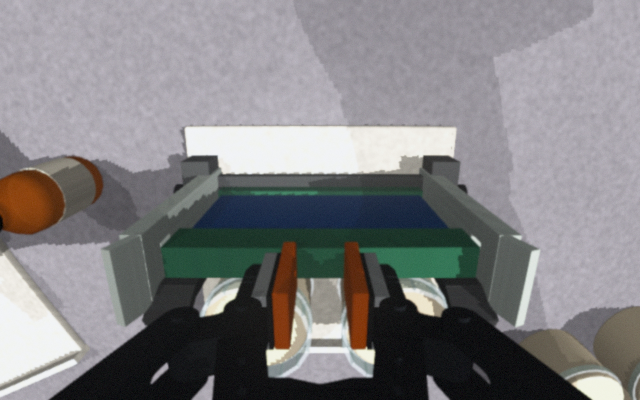

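The door touched down at TCP z 169.1, as predicted, with about 11 N on the sill. Both ends are inside the cheeks, as the rail at (320,252) shows. Now opening in small steps, with the hand following down.

Run:
```python
from h import *
Rb=Rdown(np.radians(-14.5))
def adv(w): return 13*(1-(w/85)**2)
s=sensors.read_state(); p=np.array([520.7,200.4,s['eef_pos'][2]]); wp=33.2
for w in (34.2,35.5,37,39,41,43,45.5,48,50.5,53,55.5,58,60):
    ctrl.gripper_to(w,20)
    s=sensors.read_state(); fa=s['force'][2]
    dz=adv(w)-adv(wp)
    if fa>7: dz=max(dz,0) if False else dz*0.3
    elif fa<1: dz-=0.15
    p[2]+=dz; ctrl.move_l(p,Rb,vel=20); ctrl.hold(.03)
    s=sensors.read_state(); print(w,round(s['t'],2),p[2].round(2),s['eef_pos'].round(2),'fz open',fa.round(2),s['force'].round(2),round(s['grip_width'],2)); wp=w
    if s['force'][2]>14: print('HIGH');break
grab('wrist','gb3')
```

```text
34.2 24.12 168.98 [520.73 200.42 168.92] fz open 6.02 [ 0.84 -0.19  0.26] 33.97
35.5 24.62 168.67 [520.7  200.45 168.78] fz open -0.7 [-0.57 -0.32  0.13] 35.68
37 25.12 168.32 [520.76 200.47 168.6 ] fz open 0.7 [-0.41 -0.64  2.55] 37.3
39 25.62 168.05 [520.85 200.46 168.34] fz open 1.38 [-0.27 -0.07  3.69] 39.05
41 26.12 167.76 [520.87 200.45 168.04] fz open 2.4 [ 0.04 -0.57  3.94] 40.75
43 26.62 167.46 [520.91 200.47 167.79] fz open 3.19 [-0.75  0.63  5.18] 42.81
45.5 27.12 167.06 [520.83 200.46 167.36] fz open 3.69 [ 0.2  -0.61  5.45] 45.62
48 27.62 166.64 [520.81 200.47 166.92] fz open 2.7 [-0.82 -0.99  4.96] 48.28
50.5 28.12 166.2 [520.8  200.44 166.43] fz open 3.61 [-0.64  0.06  4.32] 50.27
53 28.62 165.73 [520.77 200.41 165.87] fz open 2.41 [-0.17 -0.69  3.48] 53.04
55.5 29.12 165.24 [520.73 200.39 165.33] fz open 2.29 [-0.4   0.21  2.78] 55.28
58 29.62 164.58 [520.74 200.41 164.66] fz open 0.57 [-0.49 -0.13  1.55] 57.87
60 30.12 164.01 [520.63 200.32 163.86] fz open -0.54 [-0.58  0.05  0.91] 59.97
```

View pics/gb3.png

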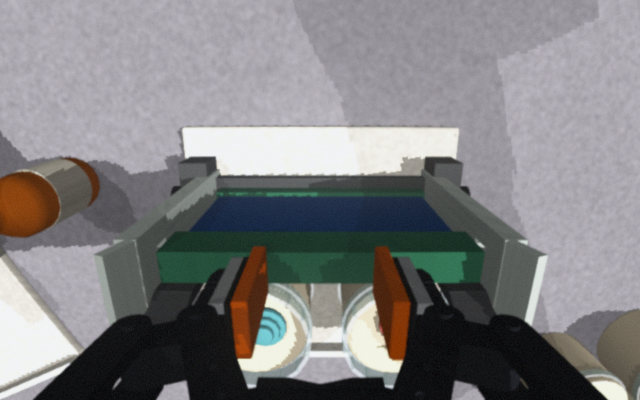

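The tabs followed all the way back to their rest spacing. Now opening clear, retreating straight up and checking.

Run:
```python
from h import *
Rb=Rdown(np.radians(-14.5))
ctrl.gripper_to(64); ctrl.gripper_to(80)
s=sensors.read_state(); print(s['t'],s['force'].round(2),s['grip_width'])
ctrl.move_l([520.7,200.4,185],Rb,vel=40); s=sensors.read_state(); print(s['force'].round(2))
ctrl.move_l([520.7,200.4,250],Rb,vel=80)
X=np.array([np.cos(np.radians(-14.5)),np.sin(np.radians(-14.5))])
ctrl.move_l([*(np.array([521.,200.3])-22*X),320],Rb,vel=120); ctrl.hold(.2)
im,d,c,s=grab('wrist','fin_w'); grab('scene','fin_s'); grab('side','fin_d'); print(s['t'])
m=orange(im);nn,l,st,ce=cv2.connectedComponentsWithStats(m)
for i in range(1,nn):
    if st[i,4]>60:
        P,_=cloud(c,d,l==i); T=P[P[:,2]>P[:,2].max()-4]
        print(ce[i].round(1),st[i], P.min(0).round(1),P.max(0).round(1),'top',T.mean(0).round(1))
from fit import fit
print(fit(im,d,c,np.array([521.,200.3]),np.radians(-14.5)))
for n,y0,y1,x0,x1 in (('fin_s',150,290,330,480),('fin_d',200,370,170,340)):
    q=cv2.imread(f'pics/{n}.png')[y0:y1,x0:x1]; cv2.imwrite(f'pics/{n}c.png',cv2.resize(q,None,fx=3.4,fy=3.4,interpolation=cv2.INTER_CUBIC))
```

```text
30.7 [-0.38  0.77 -1.03] 79.74177693458034
[-0.22  0.03  0.23]
33.3
[285.8 221.5] [282 208   9  29 206] [502.5 170.2 176.4] [524.7 180.1 182.2] top [512.8 174.9 180.4]
[355.8 221.7] [353 209   7  28 181] [515.8 222.1 178.7] [538.  231.2 182.4] top [526.3 226.6 180.4]
cheeks [(376, np.float64(0.07448578049943415), np.float64(-77.803842013251)), (374, np.float64(-0.08116313233284587), np.float64(77.68007543378786))] front [-5.10762715e-04 -4.88947710e+01] [-95.  95.] sill x [-13.35611198  -2.56578218] [ 4.25728018e-04 -7.96294368e+00] z 31.480970382776434
((567.7562255859375, 188.6405029296875), (209.89218139648438, 194.86898803710938), 75.5538101196289)
dx front 1.1052290398186102 dy -0.061883289731568425 dyaw 0.0005107627150019423
cheeks [(357, np.float64(0.07131836698282319), np.float64(-77.72798347906824)), (355, np.float64(-0.07170353165925361), np.float64(77.73738237460765))] front [ 6.50557748e-05 -5.00024094e+01] [-95.  95.] sill x [-14.45642701  -3.67721083] [ 9.39508678e-04 -9.06870131e+00] z 31.480837186459524
((567.7562255859375, 188.6405029296875), (209.89218139648438, 194.86898803710938), 75.5538101196289)
dx front -0.002409436360906625 dy 0.004699447769702658 dyaw -6.505577479435704e-05
cheeks [(357, np.float64(0.07137725800559008), np.float64(-77.73271487789835)), (355, np.float64(-0.07164459030345077), np.float64(77.73245069651176))] front [ 7.62172130e-06 -4.99997594e+01] [-95.  95.] sill x [-14.45525375  -3.67327684] [ 8.73117549e-04 -9.06627132e+00] z 31.480837186459524
((567.7562255859375, 188.6405029296875), (209.89218139648438, 194.86898803710938), 75.5538101196289)
dx front 0.00024061652824514113 dy -0.00013209069329178647 dyaw -7.621721304761719e-06
(array([522.05357184, 199.96832499]), np.float64(-0.252634656320275))
```

View pics/fin_w.png

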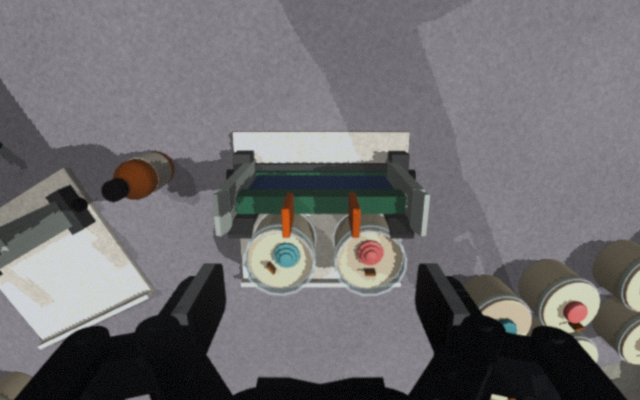

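View pics/fin_sc.png

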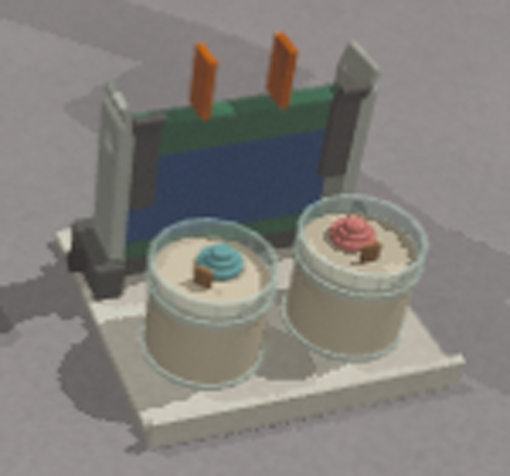

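View pics/fin_dc.png

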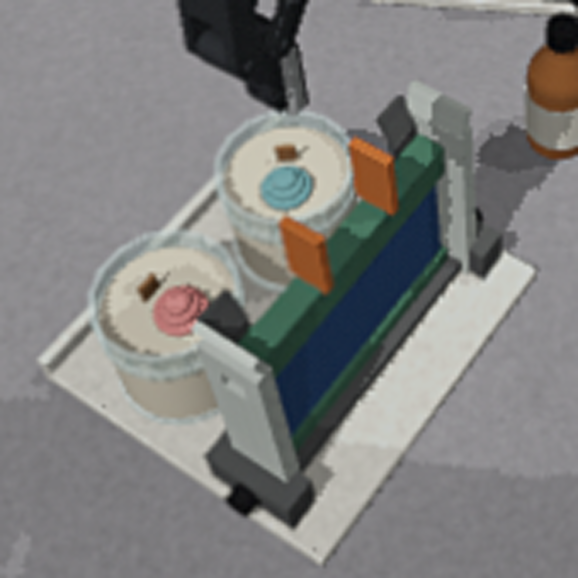

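Run:
```python
from plant import ctrl,sensors
ctrl.finish_job(); s=sensors.read_state(); print(s['t'],s['force'].round(2))
```

```text
the job is handed in; nothing more can be done
the job is handed in; nothing more can be done
```

The door is hanging in bay_b with both pins sprung out, and I handed the job in at about 33 s of the 64 s allowed. The interface reports no verdict.

**What I did:** I squeezed the tabs in small steps with the hand following up, and the door came off bay_a freely at about 4 N with no sideways force. I carried it over above the bottle and the cheeks and lowered it until it touched the sill at TCP z 169.1 mm, about 11 N on the sill. I then opened in steps with the hand following down, so the sill load stayed at roughly 3.5–11 N. The open hand backed off straight up with no force on it.

**Last checks (wrist camera):**

| Check | Result |
|---|---|
| Tab spacing | 53.4 mm, against 53.0 mm before the move, so both pins are fully out |
| Bottom edge height | about 22.6 mm, matching the sill at about 22.8 mm |
| Angle to the bay | about 0.1° off |
| Position in the bay | within about 1 mm in y and 2 mm forward in x, the same reading as in bay_a |
| Candles | not measured after placing; in the pictures they stand where they did |
| Bottle | not measured after placing; in the pictures it stands where it did |

**Disagreement:** estimates of bay_b's x origin from the base edge and from the sill bar differed by about 1 mm, which is well within tolerance. No check failed.

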